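# Fit the pivot pin and inspect it through the reading lens

## Task

Lift the pin with the tall, narrow grip out of the wooden block, put it down through the eye of the steel bracket until its collar rests on the bracket, and let go of it. Then take the reading lens by its handle and hold it level, right side up and centred straight above the pin, with the lens at the height of the pointer on the gauge post. Finish while still holding the lens there, motionless and touching nothing but your gripper; do not shift the pointer, and leave the other things where they are.

Things in the scene. Friction and masses are not known exactly. Their poses are not given: they have to be found in the camera images.
- stand: fixed inspection stand: a plywood board 250 x 100 x 8 mm (along its x from -70 to +180 mm) carrying the steel bracket and the gauge post. Origin on the bench directly under the centre of the bracket's eye; x points from the bracket to the gauge post, z up. The bracket is a bridge 44 (x) x 52 (y) mm whose flat top lies 48 mm above the bench. The gauge post is 12 mm thick, 245 mm tall, at x = +150 mm
- eye (a point): centre of the eye (a through hole 13 mm wide, in the 6 mm thick top of the bracket), at the level of the bracket's top face, 48 mm above the bench; axes as stand. The space under the eye is free down to the board, 40 mm below
- pointer_tip (a point): tip of the horizontal pointer that slides up and down on the gauge post; its height, 140 to 200 mm above the bench, marks the focal height. It points from the post towards the axis of the eye and ends 100 mm short of that axis; its clamp block around the post is 26 x 26 x 18 mm. It stays where it is unless pushed with about 8 N. Axes as stand
- block: fixed wooden block 130 (x) x 50 (y) x 45 (z) mm, origin in the middle of its underside. Two blind holes 13 mm wide and 39 mm deep, at x = -35 and +35 mm on its centre line, hold the two pins upright, either one in either hole
- pin: the pin to fit, steel, 80 g or so, upright in the block, axis z. Origin at the centre of its lower end: chamfered shank 10 mm thick up to 35 mm, collar 24 mm across from 35 to 39 mm, round grip 18 mm across from 39 to 73 mm (its top). It stands with the collar on the block, lower end 10 mm above the bench. Fully fitted, its lower end is 35 mm below eye
- mushroom_pin: bystander: the other pin in the block, with a low broad head 34 mm across and 9 mm tall (44 mm tall in all); origin at its lower end. Leave it
- rest: fixed wooden rest for the lens: a board 200 x 70 x 6 mm (along its x from -160 to +40 mm) with two supports 60 mm wide whose tops are 32 mm above the bench, at x from -28 to +28 mm (under the rim) and from -146 to -122 mm (under the handle's end); between them the handle is free for the fingers. Origin on the bench under the lens, x and z as lens
- lens: reading lens (loupe), about 120 g, lying on its rest. Origin at the centre of the underside of its round rim (68 mm across, 12 mm thick), z up, square to the glass. The straight handle runs to -x: a thin neck, then a flat-sided grip 16 mm wide (y) and 14 mm thick (z from 0 to 14 mm) from x = -52 to -152 mm. It balances at about x = -70 mm: grip it there across its width
- lens_centre (a point): centre of the lens, 6 mm above the origin of lens, same axes
- jar: bystander: amber jar 60 mm across, 85 mm tall, origin under its middle
- carton: bystander: cardboard carton 70 x 100 x 45 mm, origin under its middle
- hammer: bystander: hammer lying on the bench, about 260 mm long
Things that resemble listed ones, but are neither listed nor needed, are in the scene too. There is more than one size of the lens; the one meant has the size given above. What is shaped like the pin but blue is not meant.

How it is judged:
By the outcome, as a careful person would: the job done as asked, in the order asked, and still so for the second after the job is handed in, while the arm keeps its last pose, push and grip.
It also fails if it takes over 64 s, if anything falls off the work surface, if the arm or the gripper's body presses on something with over 40 N, if the wrist force passes 120 N, or if a joint passes its speed limit or range.

## Robot

A 6-joint arm with a two-finger parallel gripper is mounted at the origin on the work surface. World frame = base frame: x ahead of the robot, y to its left, z up, the work surface at z = 0. Lengths are in m, angles in rad, forces in N, time in s.
With the tool pointing down it reaches from about 0.25 to 0.775 m from the base axis. Payload 4 kg.
Tool frame: the origin (TCP) lies midway between the tips of the shut fingers; the grasp point (between the pads) lies 19 mm behind it; z points along the fingers, y is the direction in which the jaws open and shut (so a half turn about z gives the same grasp; the last joint's range is limited). The gripper opens to 94 mm and grips with 3 to 60 N. Pads are 16 mm wide; open, the fingers measure 119 mm over their backs; the gripper's body (75 mm by 177 mm) begins 78 mm behind the grasp point.
Start: joints at [-0.103, 0.087, 1.371, -0, 1.684, -0.103], TCP at [0.55, -0, 0.206] pointing down, gripper open.
Joint ranges: [-3.1, 3.1], [-0.76, 2.03], [0.27, 2.55], [-1.08, 4.22], [0.17, 2.65], [-2.57, 2.57]. Speed limits (rad/s): [2.79, 2.79, 3.14, 3.14, 3.14, 3.14].

## Interface

Orientations are given as [roll, pitch, yaw] about the fixed x, y, z axes, in that order (R = Rz(yaw) Ry(pitch) Rx(roll)).
In Python, from bench import get_obs, snapshot, ticket gives the robot as it stands.
- The arm moves only by the shell command python3 -m creep 'ROWS' [OPENING]. ROWS is JSON, a list that holds one entry, the list of rows, each a list of 4 numbers: the shift along the tool's x, y, z in mm, then the turn about the tool's z in degrees. A call has 1 to 8 rows; each row shifts and turns the commanded pose from where the row before left it, along the tool's axes as they then stand; what a row does not reach is not made up. A row lasts 1/8 s, in which the tool goes at most 62.5 mm and 10.7 degrees, less where a joint would pass 70% of its speed; a pose out of reach is approached as far as the arm can. A call with a gripper value outside its range is refused whole. OPENING is the opening, from 0 (shut) to 1 (fully open), set as the call begins (- or left out, the last holds). The fingers move at their own pace and stop on an object; the grip force is fixed at half the most. Time passes only in rows, so rows that do not move let the fingers close. It gives the time, the measured TCP pose, the force and the opening at its end, in the units of the state.
- get_obs(): the state, without advancing time (a new reading comes with each control period).
- snapshot(name): name is "scene" or "side" or "wrist"; returns a dict with "color" (420x560x3 uint8, red, green, blue), "depth" (420x560 float32, m along the optical axis (not along the pixel's ray), 0 where there is no reading), "fx", "fy", "cx", "cy" (pixels), "extrinsics" (4x4, takes a point from world to camera coordinates). Camera axes: x right, y down, z forward; pixel columns grow to the right and rows downward; lengths in m; the calibration is good to about 2 mm. A picture is of the moment at which its call begins.
- ticket.close_job(): hands the job in, once; it reports no verdict.
The state is a dict: "time": time; "joint_positions": joint angles; "qvel": joint speeds; "joint_torque": joint torques, N m; "tool_pos": TCP position; "ee_rot": TCP orientation; "wrist_force": force on the tool from outside, world axes, zero at the start; "wrist_torque": the same for the moment, N m; "width": finger opening in m.
Only numpy, scipy, OpenCV 4.12 (cv2) and the standard library are available. Lean on these libraries where they do the work, as an engineer would, in place of code of your own. Each camera call takes 0.05 s, during which the arm holds its last target. There are 200 camera calls.

## Working session

There is one attempt and no reset: what is moved stays moved. The work goes in short steps, Python scripts to look and compute and a shell command to move; the robot and the scene stay as the last step left them, time stands still between calls to the robot, and variables do not carry over. Pictures are saved under pics/ and viewed, on a budget of 10 in all, crops included, one or two more only if the job needs it, and the job is handed in when it is done.

```bash
ls; mkdir -p pics
cat > h.py <<'E'
import numpy as np,cv2
from bench import get_obs,snapshot,ticket
def snap(n,tag):
    s=snapshot(n); np.savez('pics/'+tag+'.npz',**{k:np.asarray(v) for k,v in s.items()}); cv2.imwrite('pics/'+tag+'.png',cv2.cvtColor(s['color'],cv2.COLOR_RGB2BGR)); return s
def load(tag): return dict(np.load('pics/'+tag+'.npz'))
def cloud(s):
    d=s['depth'];v,u=np.mgrid[:d.shape[0],:d.shape[1]]
    p=np.stack([(u-s['cx'])/s['fx']*d,(v-s['cy'])/s['fy']*d,d],-1)
    E=s['extrinsics'];w=(p-E[:3,3])@E[:3,:3]; w[d==0]=np.nan; return w
def ray(s,u,v,z):
    E=s['extrinsics'];R=E[:3,:3];c=-R.T@E[:3,3]
    r=R.T@np.array([(u-s['cx'])/s['fx'],(v-s['cy'])/s['fy'],1]); return c+r*(z-c[2])/r[2]
E
python3 - <<'E'
from h import *
a=snap('scene','sc');b=snap('side','si')
im=np.hstack([cv2.imread('pics/sc.png')]);
for s in (a,b): 
    E=s['extrinsics'];print(-E[:3,:3].T@E[:3,3],s['fx'])
cv2.imwrite('pics/scb.png',cv2.resize(im,(800,600),interpolation=cv2.INTER_CUBIC))
E
```

```text
pics
[0.85941765 0.46269206 1.07518957] 484.7890776030679
[ 0.04441595 -0.58042531  0.83676065] 413.97457644438055
```

View pics/scb.png

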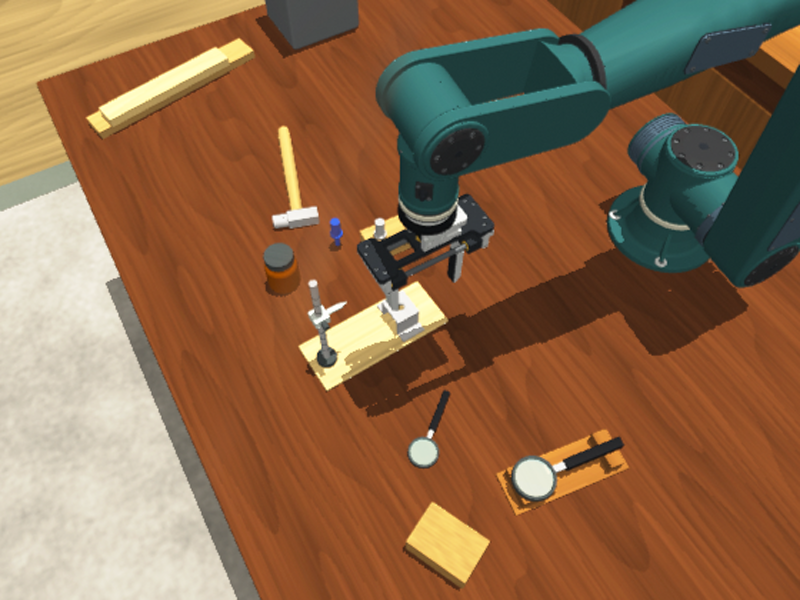

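View pics/si.png

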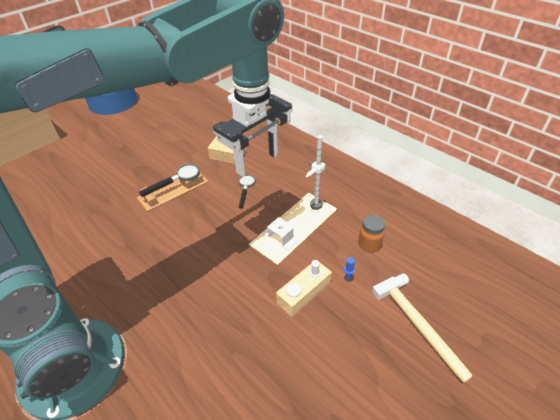

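Side view: the silver tall pin is at (315,266). It could be confused with the mushroom pin (293,291) or the blue pin (349,266). The bracket is at (281,233) and the pointer at about (310,174). In the scene view (800 px wide), the lens on the rest is at (534,478), and a smaller lens lies on the bench at (423,452). I choose the silver pin and the lens on the rest. Next I measure and check both in one close crop.

Run:
```python
from h import *
si=load('si');sc=load('sc')
ws=cloud(si);wc=cloud(sc)
def box(w,u0,u1,v0,v1,z0,z1,n):
    p=w[v0:v1,u0:u1].reshape(-1,3);p=p[(p[:,2]>z0)&(p[:,2]<z1)]
    r=cv2.minAreaRect((p[:,:2]*1000).astype(np.float32)); print(n,len(p),'mean',p.mean(0).round(4),'rect c,size,ang',np.round(r[0],1),np.round(r[1],1),round(r[2],1))
box(ws,270,340,255,315,.038,.050,'blocktop')
box(ws,305,325,255,280,.076,.09,'pintop')
box(ws,282,305,280,300,.05,.06,'mush')
box(ws,262,298,215,250,.042,.054,'bracket si')
box(ws,250,337,195,258,.003,.013,'board si')
box(wc,208,315,196,274,.003,.013,'board sc')
box(wc,268,295,205,235,.042,.054,'bracket sc')
box(wc,345,440,300,360,.003,.010,'restboard sc')
box(wc,350,395,315,355,.035,.055,'rim sc')
box(wc,395,440,300,332,.036,.06,'handle sc')
box(ws,170,205,160,188,.035,.055,'rim si')
box(wc,285,300,310,330,.0,.03,'smalllens sc')
box(wc,222,245,205,226,.10,.25,'pointer+post sc')
for v in range(208,226,2):
  print(v,[tuple((wc[v,u]*1000).round(0).astype(int)) if np.isfinite(wc[v,u,0]) else None for u in range(226,246,3)])
a=cv2.resize(cv2.imread('pics/si.png')[125:325,225:375],(400,533),interpolation=cv2.INTER_CUBIC)
b=cv2.resize(cv2.imread('pics/sc.png')[190:360,200:440],(400,283),interpolation=cv2.INTER_CUBIC)
c=cv2.resize(cv2.imread('pics/sc.png')[190:250,205:305],(400,240),interpolation=cv2.INTER_CUBIC)
cv2.imwrite('pics/crop1.png',np.hstack([a,np.vstack([b,c,np.zeros((10,400,3),np.uint8)])]))
```

```text
blocktop 884 mean [ 0.4557 -0.237   0.0451] rect c,size,ang [ 459.8 -233.5] [ 51.9 131.8] 87.3
pintop 53 mean [ 0.4934 -0.236   0.0822] rect c,size,ang [ 494.5 -236.2] [16.8 15.9] 39.8
mush 160 mean [ 0.4237 -0.2329  0.054 ] rect c,size,ang [ 424.3 -232.1] [31.3 32.7] 80.0
bracket si 289 mean [ 0.5413 -0.0806  0.0479] rect c,size,ang [542.  -79.4] [46.8 53.4] 2.3
board si 2179 mean [ 0.5916 -0.0803  0.0081] rect c,size,ang [600.8 -72.3] [232.6 240.5] 42.4
board sc 2935 mean [ 0.6068 -0.0667  0.0074] rect c,size,ang [602.2 -77.5] [223.7 277.2] 59.4
bracket sc 254 mean [ 0.5424 -0.0696  0.0472] rect c,size,ang [543.5 -74.6] [46.3 53. ] 1.5
restboard sc 1210 mean [0.4626 0.2955 0.0057] rect c,size,ang [465.8 286.2] [135.9 217.2] 60.0
rim sc 842 mean [0.5176 0.2836 0.0411] rect c,size,ang [516.3 285.5] [67.9 75.6] 49.0
handle sc 364 mean [0.42   0.2982 0.045 ] rect c,size,ang [419.8 298.9] [ 20.1 102.8] 81.2
rim si 348 mean [0.5123 0.2786 0.0417] rect c,size,ang [510.3 283.5] [68.3 85.4] 54.1
smalllens sc 260 mean [0.6458 0.1558 0.0059] rect c,size,ang [646.6 155.4] [45.7 32. ] 59.0
poin
[... 2337 characters left out ...]
(617), np.int64(-133), np.int64(-2))]
222 [(np.int64(690), np.int64(-59), np.int64(160)), (np.int64(684), np.int64(-56), np.int64(160)), (np.int64(648), np.int64(-141), np.int64(3)), (np.int64(640), np.int64(-139), np.int64(-1)), (np.int64(634), np.int64(-135), np.int64(0)), (np.int64(627), np.int64(-130), np.int64(2)), (np.int64(620), np.int64(-127), np.int64(1))]
224 [(np.int64(692), np.int64(-54), np.int64(161)), (np.int64(685), np.int64(-56), np.int64(151)), (np.int64(650), np.int64(-138), np.int64(-1)), (np.int64(642), np.int64(-136), np.int64(-4)), (np.int64(636), np.int64(-132), np.int64(-4)), (np.int64(629), np.int64(-127), np.int64(-3)), (np.int64(624), np.int64(-119), np.int64(5))]
```

View pics/crop1.png

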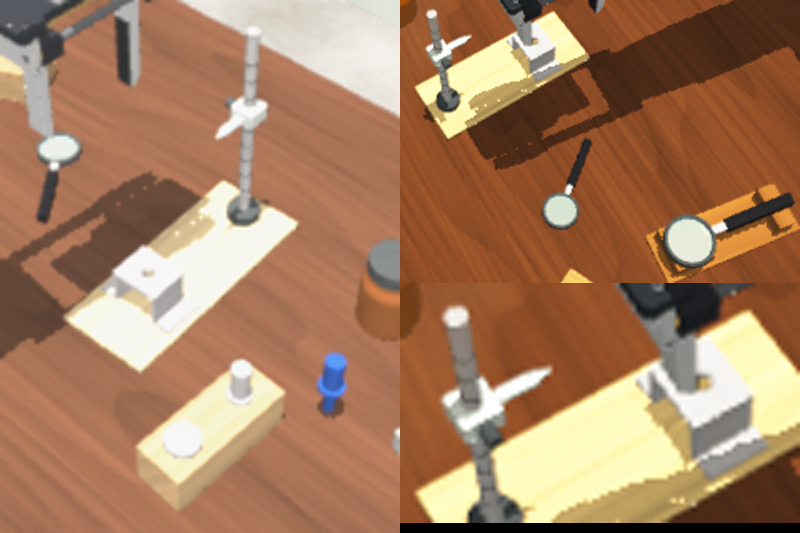

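The crop confirms the choices: a silver round-grip pin with a collar, and the big lens on the rest. The pin is at about (494,-236) mm, the eye at about (542,-77) and the pointer at z≈152.

Run:
```python
from h import *
o=get_obs();print(o)
from scipy.spatial.transform import Rotation as R
print(R.from_euler('xyz',o['ee_rot']).as_matrix().round(3))
s=snap('wrist','w0');E=s['extrinsics'];print(-E[:3,:3].T@E[:3,3],E[:3,:3].round(2))
```

```text
{'time': 0.1, 'joint_positions': array([-1.03082770e-01,  8.79075083e-02,  1.37206116e+00, -2.11441063e-05,
        1.68357933e+00, -1.03095258e-01]), 'qvel': array([ 0.00070684, -0.00164986, -0.00448883, -0.00018547, -0.00045921,
       -0.00048254]), 'joint_torque': array([ 2.25695316e-03, -3.41256917e+01, -3.03301656e+01,  7.19034858e-02,
        3.05556308e-02, -9.49158243e-05]), 'tool_pos': array([5.49527074e-01, 4.63753322e-05, 2.04428057e-01]), 'ee_rot': array([-3.13964553e+00, -1.80326338e-04,  1.57080628e+00]), 'wrist_force': array([-0.22338486,  0.18782536,  0.57265549]), 'wrist_torque': array([-0.03176075,  0.04388299, -0.03514648]), 'width': 0.0938873527500407}
[[-0.     1.    -0.002]
 [ 1.     0.     0.   ]
 [ 0.    -0.002 -1.   ]]
[0.54960699 0.07628844 0.38382635] [[ 1.    0.   -0.  ]
 [ 0.   -0.96  0.26]
 [-0.   -0.26 -0.96]]
```

```bash
python3 -m creep '[[[-30,-7,0,0],[-30,-7,0,0],[-30,-7,0,0],[-30,-7,0,0],[-30,-7,0,0],[-30,-7,0,0],[-30,-7,0,0],[-26,-7,0,0]]]' 0.6
python3 -m creep '[[[0,0,0,-10],[0,0,0,-10],[0,0,0,-10],[0,0,0,-10],[0,0,0,-10],[0,0,0,-10],[0,0,0,-10],[0,0,0,-10]]]'
python3 -m creep '[[[0,0,20,-8],[0,0,20,0],[0,0,20,0],[0,0,0,0],[0,0,0,0]]]'
python3 - <<'E'
from h import *
o=get_obs();print(o['joint_positions'].round(2))
s=snap('wrist','w1')
w=cloud(s);z=w[...,2]
p=w[(z>.076)&(z<.09)&(np.hypot(w[...,0]-.494,w[...,1]+.236)<.03)];print(len(p),p.mean(0))
if len(p): print(cv2.minEnclosingCircle((p[:,:2]*1000).astype(np.float32)))
E
```

```text
time: 1.15
tool_pos: [0.4935, -0.237, 0.205]
ee_rot: [-3.141, -0.0, 1.57]
wrist_force: [0.1, 0.2, 0.4]
width: 0.0563
time: 2.15
tool_pos: [0.4938, -0.2359, 0.205]
ee_rot: [3.141, -0.001, 2.973]
wrist_force: [-0.5, -0.1, -0.0]
width: 0.0564
time: 2.78
tool_pos: [0.4943, -0.2362, 0.1461]
ee_rot: [-3.141, 0.001, 3.107]
wrist_force: [0.1, 0.2, 0.5]
width: 0.0563
[-0.55  0.1   1.47  0.    1.57 -2.09]
384 [ 0.49392626 -0.23414022  0.08248782]
((494.82696533203125, -234.1298065185547), 8.9177885055542)
```

View pics/w1.png

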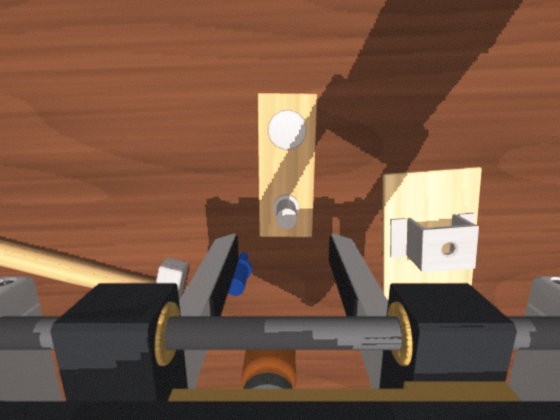

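Wrist view: the pin is at (285,212) between the open fingers, the mushroom pin at (287,130), the blue pin at (240,272) and the eye at (448,248). The fingers have a clear way down.

```bash
python3 - <<'E'
from h import *
s=load('w1');w=cloud(s)
m=(abs(w[...,2]-.048)<.005)&(np.hypot(w[...,0]-.542,w[...,1]+.077)<.045)
p=w[m];r=cv2.minAreaRect((p[:,:2]*1000).astype(np.float32));print(len(p),r)
for uv in [(448,248),(448,243)]: print(ray(s,*uv,.048))
E
python3 -m creep '[[[0,2,20,0],[0,0,20,0],[0,0,20,0],[0,0,15,0],[0,0,12,0],[0,0,7,0],[0,0,0,0]]]'
python3 -m creep '[[[0,0,0,0],[0,0,0,0],[0,0,0,0],[0,0,0,0],[0,0,0,0]]]' 0
```

```text
2367 ((542.3551635742188, -77.8066635131836), (45.12879180908203, 53.50157165527344), 3.2804460525512695)
[ 0.54150872 -0.07962249  0.048     ]
[ 0.5363214  -0.08016898  0.048     ]
time: 3.7
tool_pos: [0.494, -0.2339, 0.0512]
ee_rot: [3.141, -0.0, 3.107]
wrist_force: [-0.3, -0.7, -0.6]
width: 0.0562
time: 4.32
tool_pos: [0.4942, -0.234, 0.0517]
ee_rot: [-3.142, 0.0, 3.107]
wrist_force: [-0.3, 0.1, 1.2]
width: 0.0173
```

```bash
python3 -m creep '[[[0,0,-8,0],[0,0,-14,0],[0,0,-14,0],[0,0,-14,0],[0,0,-10,0],[0,0,0,0]]]'
python3 -m creep '[[[-5,20,0,0],[-6,23,0,0],[-6,23,0,0],[-6,23,0,0],[-6,23,0,0],[-6,23,0,0],[-5,18,0,0],[-2,4,0,0]]]'
python3 -m creep '[[[0,0,0,0],[0,0,0,0]]]'
python3 - <<'E'
from h import *
s=snap('wrist','w2');t=snap('side','s2');q=snap('scene','c2')
cv2.imwrite('pics/w2c.png',cv2.resize(np.vstack([cv2.imread('pics/w2.png')[120:300,180:380]]),(660,594),interpolation=cv2.INTER_CUBIC))
cv2.imwrite('pics/s2c.png',np.hstack([cv2.resize(cv2.imread('pics/s2.png')[190:260,240:330],(400,311),interpolation=cv2.INTER_CUBIC),cv2.resize(cv2.imread('pics/c2.png')[170:240,240:330],(400,311),interpolation=cv2.INTER_CUBIC)]))
E
```

```text
time: 5.08
tool_pos: [0.4948, -0.2344, 0.1129]
ee_rot: [-3.14, 0.002, 3.107]
wrist_force: [-0.4, 0.1, -0.4]
width: 0.0178
time: 6.08
tool_pos: [0.5415, -0.0769, 0.111]
ee_rot: [3.141, -0.001, 3.109]
wrist_force: [0.7, 0.5, -1.5]
width: 0.0175
time: 6.32
tool_pos: [0.5414, -0.0792, 0.1114]
ee_rot: [-3.141, -0.0, 3.106]
wrist_force: [0.3, 0.1, -0.9]
width: 0.0174
```

View pics/w2c.png

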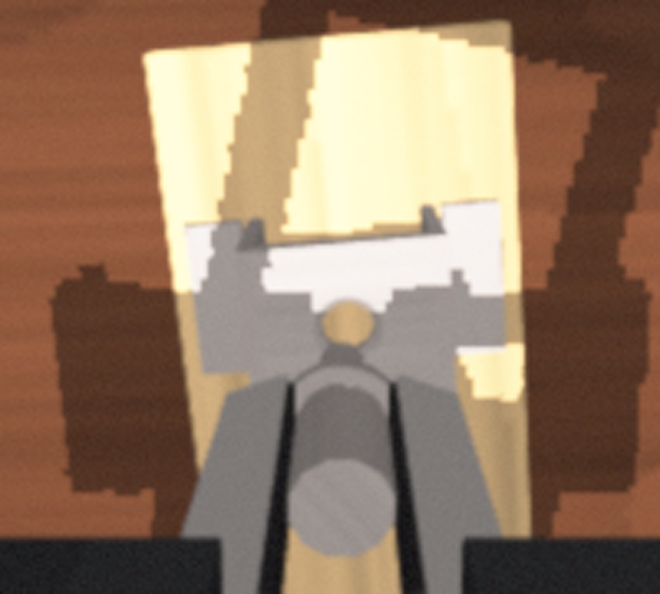

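The eye is at crop (348,323), i.e. pixel (285.5,217.9). The pin top is at crop (343,507), i.e. pixel (283.9,273.6).

Run:
```python
from h import *
s=load('w2')
e=ray(s,285.5,217.9,.048);print('eye',e)
print('eye lower edge mid', ray(s,285.5,217.9,.045))
print('pin top',ray(s,283.9,273.6,.143))
print('collar',ray(s,180+342/3.3,120+365/3.3,.109))
w=cloud(s);p=w[(abs(w[...,2]-.143)<.005)&(np.hypot(w[...,0]-.5415,w[...,1]+.079)<.03)]
print(len(p),p.mean(0),cv2.minEnclosingCircle((p[:,:2]*1000).astype(np.float32)))
p=w[(abs(w[...,2]-.048)<.005)&(np.hypot(w[...,0]-.5415,w[...,1]+.079)<.04)]
print(cv2.minAreaRect((p[:,:2]*1000).astype(np.float32)))
for n in('s2','c2'):
  t=load(n);E=t['extrinsics']
  for P in [(.542,-.0785,.048),(.5414,-.0792,.070),(.5414,-.0792,.143)]:
    c=E[:3,:3]@np.array(P)+E[:3,3];print(n,P,t['fx']*c[0]/c[2]+t['cx'],t['fy']*c[1]/c[2]+t['cy'])
```

```text
eye [ 0.54185153 -0.07791934  0.048     ]
eye lower edge mid [ 0.54280585 -0.07793414  0.045     ]
pin top [ 0.54229148 -0.07930601  0.143     ]
collar [ 0.5306852  -0.07905003  0.109     ]
1323 [ 0.53839648 -0.07941743  0.14263774] ((532.0166015625, -79.12924194335938), 20.90549087524414)
((541.084228515625, -78.09263610839844), (41.3724479675293, 52.098567962646484), 2.803300619125366)
s2 (0.542, -0.0785, 0.048) 280.0047269730306 226.69950470272406
s2 (0.5414, -0.0792, 0.07) 279.8552240208642 221.1316017428345
s2 (0.5414, -0.0792, 0.143) 279.20260657607594 200.44571368307277
c2 (0.542, -0.0785, 0.048) 279.86736477593746 213.12918101960176
c2 (0.5414, -0.0792, 0.07) 279.9457943150792 208.12008977087143
c2 (0.5414, -0.0792, 0.143) 279.98804120440224 191.42792474316747
```

View pics/s2c.png

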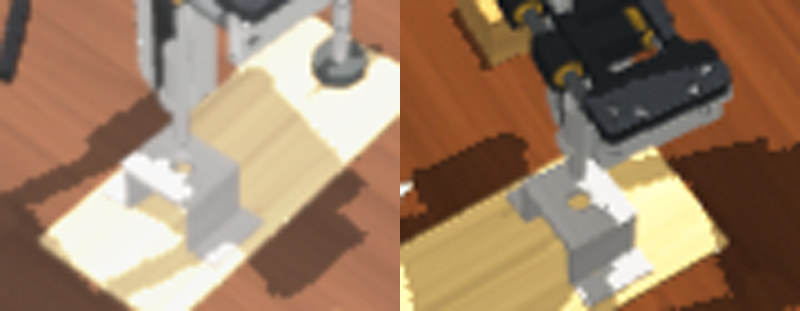

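The side and scene views show the shank hanging just above the eye. Relative to the pin, the eye is (-0.4,+1.4) mm off. I correct for that and go down in small steps while watching the force.

```bash
python3 -m creep '[[[0.5,1.3,4,0],[0,0,6,0],[0,0,6,0],[0,0,3,0],[0,0,2,0],[0,0,2,0],[0,0,2,0],[0,0,0,0]]]'
python3 -m creep '[[[0,0,2,0],[0,0,2,0],[0,0,0,0]]]'
```

```text
time: 7.48
tool_pos: [0.541, -0.0772, 0.0863]
ee_rot: [3.142, -0.0, 3.107]
wrist_force: [0.5, -0.6, -0.9]
width: 0.0171
time: 7.85
tool_pos: [0.5409, -0.0772, 0.0822]
ee_rot: [3.141, -0.0, 3.107]
wrist_force: [-0.0, 0.4, -1.0]
width: 0.0173
```

```bash
python3 -m creep '[[[0,0,5,0],[0,0,5,0],[0,0,5,0],[0,0,4,0],[0,0,3,0],[0,0,2,0],[0,0,1,0],[0,0,0,0]]]'
python3 -m creep '[[[0,0,1,0],[0,0,1,0],[0,0,1,0],[0,0,0,0]]]'
```

```text
time: 8.85
tool_pos: [0.5411, -0.0773, 0.0576]
ee_rot: [-3.142, 0.0, 3.107]
wrist_force: [-0.4, 0.2, -0.4]
width: 0.0175
time: 9.35
tool_pos: [0.5412, -0.0773, 0.0547]
ee_rot: [-3.142, 0.0, 3.107]
wrist_force: [-0.5, -1.1, 1.2]
width: 0.0175
```

```bash
python3 -m creep '[[[0,0,0.5,0],[0,0,0,0],[0,0,0,0]]]'
python3 -m creep '[[[0,0,0,0],[0,0,0,0],[0,0,0,0],[0,0,0,0]]]' 0.6
python3 -m creep '[[[0,0,-5,0],[0,0,-15,0],[0,0,-25,0],[0,0,-30,0],[0,0,-30,0],[0,0,-30,0],[0,0,-20,0],[0,0,0,0]]]'
python3 - <<'E'
from h import *
s=snap('wrist','w3');a=snap('side','s3');b=snap('scene','c3')
R=lambda i,sl,sz:cv2.resize(cv2.imread('pics/%s.png'%i)[sl],sz,interpolation=cv2.INTER_CUBIC)
cv2.imwrite('pics/m3.png',np.vstack([np.hstack([R('s3',np.s_[160:260,240:340],(300,300)),R('c3',np.s_[170:270,210:330],(360,300))]),R('w3',np.s_[130:300,100:474],(660,300))]))
w=cloud(s)
def pr(n,p): print(n,len(p),p.mean(0).round(4))
p=w[(w[...,2]>.076)&(w[...,2]<.095)&(np.hypot(w[...,0]-.5415,w[...,1]+.078)<.02)];pr('pintop',p)
print(np.median(p[:,2]),cv2.minEnclosingCircle((p[:,:2]*1000).astype(np.float32)))
E
```

```text
time: 9.72
tool_pos: [0.5412, -0.0773, 0.0546]
ee_rot: [-3.141, 0.0, 3.107]
wrist_force: [-2.1, -0.1, 5.3]
width: 0.0172
time: 10.22
tool_pos: [0.541, -0.0772, 0.0537]
ee_rot: [3.142, -0.0, 3.107]
wrist_force: [0.4, 0.3, -0.2]
width: 0.0536
time: 11.22
tool_pos: [0.5424, -0.0775, 0.2124]
ee_rot: [-3.14, 0.006, 3.107]
wrist_force: [0.2, 0.4, 0.0]
width: 0.0565
pintop 260 [ 0.5408 -0.0776  0.0853]
0.08580257553063207 ((541.6016845703125, -77.74642944335938), 8.901843070983887)
```

View pics/m3.png

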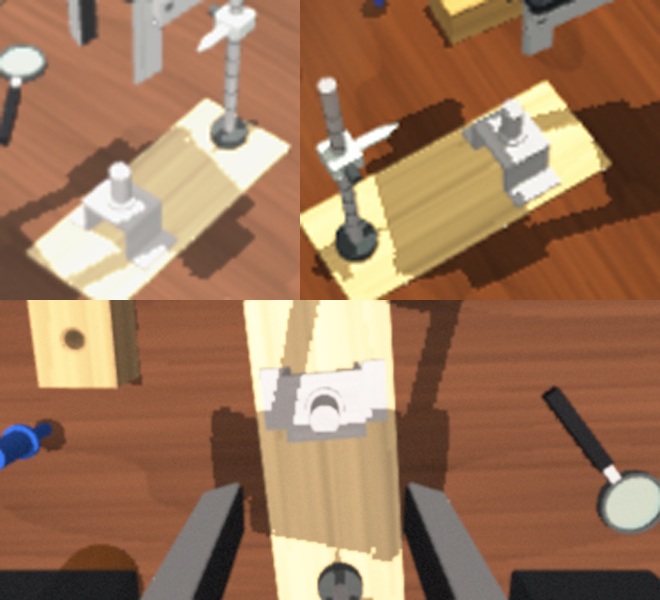

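The pin is seated: top at z=0.086, axis (541.6,-77.7), collar on the bracket. Next I measure the pointer height from the enlarged tip in two views, and the lens on its rest.

Run:
```python
from h import *
R=lambda i,sl,sz:cv2.resize(cv2.imread('pics/%s.png'%i)[sl],sz,interpolation=cv2.INTER_CUBIC)
cv2.imwrite('pics/p3.png',np.hstack([R('s3',np.s_[155:185,295:335],(400,300)),R('c3',np.s_[200:230,215:255],(400,300))]))
for n in('s3','c3'):
  t=load(n);w=cloud(t)
  m=(np.abs(w[...,0]-.66)<.03)&(abs(w[...,1]+.072)<.02)&(w[...,2]>.1)&(w[...,2]<.22)
  p=w[m];p=p[p[:,0].argsort()]
  for a in range(625,700,8):
    q=p[(p[:,0]*1000>=a)&(p[:,0]*1000<a+8)]
    if len(q):print(n,a,len(q),(np.median(q,0)*1000).round(1),(q[:,2].min()*1000).round(),(q[:,2].max()*1000).round())
w=cloud(load('c3'))
p=w[(abs(w[...,2]-.046)<.006)&(np.hypot(w[...,0]-.517,w[...,1]-.284)<.17)]
from scipy.ndimage import median_filter
h=p[(p[:,0]<.45)];x=np.median(h[:,:2],0);print('handle',len(h),cv2.minAreaRect((h[:,:2]*1000).astype(np.float32)),np.median(h[:,2]))
g=p[p[:,0]>.478];print('rim',len(g),cv2.minEnclosingCircle((g[:,:2]*1000).astype(np.float32)),g.mean(0))
```

```text
s3 641 2 [646.3 -73.5 149.5] 149.0 150.0
s3 649 9 [651.8 -74.  152.5] 150.0 154.0
s3 657 10 [661.2 -74.9 152.6] 147.0 156.0
s3 665 7 [668.8 -73.  151.5] 150.0 152.0
s3 673 35 [679.  -75.  153.2] 145.0 161.0
s3 681 110 [686.7 -73.3 160.1] 101.0 218.0
s3 689 20 [689.5 -76.4 150.1] 107.0 210.0
c3 641 4 [646.1 -71.  149.1] 145.0 154.0
c3 649 12 [654.  -70.4 151.8] 148.0 154.0
c3 657 14 [660.6 -68.6 151.1] 148.0 155.0
c3 665 15 [669.1 -68.4 151.7] 147.0 155.0
c3 673 13 [677.5 -69.3 152.3] 146.0 158.0
c3 681 41 [684.7 -62.  158.6] 142.0 213.0
c3 689 8 [689.2 -63.8 178.2] 156.0 209.0
handle 276 ((409.4930419921875, 298.61187744140625), (17.241165161132812, 82.43209838867188), 81.84406280517578) 0.04514916461310384
rim 1395 ((584.923828125, 289.6112060546875), 106.81814575195312) [0.61207537 0.29346325 0.04399924]
```

View pics/p3.png

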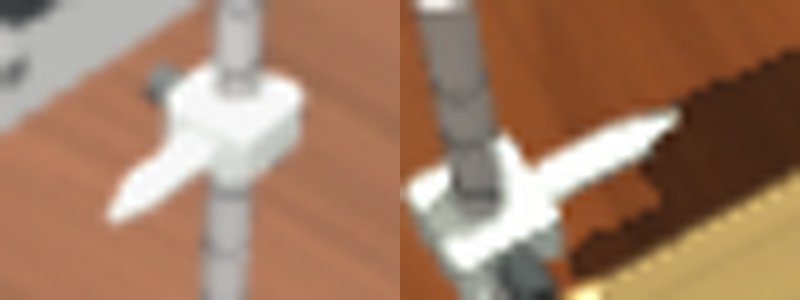

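Tips: side crop (110,217), i.e. pixel (305.6,176.2); scene crop (679,117), i.e. pixel (242.4,211.2).

Run:
```python
from h import *
A=[];b=[]
for n,uv in(('s3',(305.6,176.2)),('c3',(242.4,211.2))):
  t=load(n);p0=ray(t,*uv,.0);p1=ray(t,*uv,.2);d=(p1-p0)/np.linalg.norm(p1-p0);M=np.eye(3)-np.outer(d,d);A.append(M);b.append(M@p0)
  # z at which ray reaches x=.6417
  tt=(.6417-p0[0])/(p1-p0)[0];print(n,p0+tt*(p1-p0))
X=np.linalg.lstsq(np.vstack(A),np.hstack(b),rcond=None)[0];print(X)
w=cloud(load('c3'))
d=np.hypot(w[...,0]-.515,w[...,1]-.285)
h=w[(abs(w[...,2]-.046)<.006)&(w[...,0]<.45)&(w[...,0]>.36)&(abs(w[...,1]-.3)<.03)]
g=w[(abs(w[...,2]-.041)<.008)&(d<.045)]
print('rim',len(g),cv2.minAreaRect((g[:,:2]*1000).astype(np.float32)),g.mean(0),g[:,:2].min(0),g[:,:2].max(0),np.median(g[:,2]))
print('handle',cv2.fitLine((h[:,:2]*1000).astype(np.float32),cv2.DIST_HUBER,0,.01,.01).ravel(),h[:,0].min())
```

```text
s3 [ 0.6417     -0.07448736  0.15237868]
c3 [ 0.6417     -0.07605602  0.14197529]
[ 0.64379359 -0.07209377  0.14946608]
rim 852 ((514.5436401367188, 285.240966796875), (67.08895874023438, 81.78422546386719), 63.06279373168945) [0.5183485  0.28348139 0.0408247 ] [0.47038131 0.24966349] [0.5533027  0.31617389] 0.04081006141180278
handle [ 9.8982584e-01 -1.4228415e-01  4.0977838e+02  2.9922571e+02] 0.36816396751227154
```

```bash
python3 -m creep '[[[5,17,0,0],[12,42,0,0],[14,50,0,0],[14,50,0,0],[14,50,0,0],[14,50,0,0],[14,50,0,0],[12,42,0,0]]]'
python3 -m creep '[[[6,17,20,0],[0,0,20,6],[0,0,20,0],[0,0,10,0],[0,0,0,0],[0,0,0,0]]]'
python3 - <<'E'
from h import *
print(get_obs()['joint_positions'].round(2))
s=snap('wrist','w4');w=cloud(s)
h=w[(abs(w[...,2]-.046)<.005)&(w[...,0]<.46)&(w[...,0]>.36)&(abs(w[...,1]-.298)<.03)]
print('handle',len(h),cv2.fitLine((h[:,:2]*1000).astype(np.float32),cv2.DIST_HUBER,0,.01,.01).ravel(),h[:,0].min(),np.median(h[:,2]))
g=w[(abs(w[...,2]-.041)<.006)&(np.hypot(w[...,0]-.519,w[...,1]-.283)<.042)&(w[...,0]>.483)]
print('rim',len(g),g[:,:2].min(0),g[:,:2].max(0),np.median(g[:,2]))
E
```

```text
time: 12.38
tool_pos: [0.4523, 0.2794, 0.2081]
ee_rot: [-3.141, -0.002, 3.108]
wrist_force: [0.8, -1.2, -0.0]
width: 0.0563
time: 13.12
tool_pos: [0.4493, 0.2945, 0.1399]
ee_rot: [3.141, 0.001, 3.002]
wrist_force: [-0.0, 0.5, -0.5]
width: 0.0559
[ 0.47  0.08  1.51  0.    1.55 -0.96]
handle 1867 [ 9.8986501e-01 -1.4201149e-01  4.1190060e+02  2.9623257e+02] 0.3676113334487003 0.045935504526062765
rim 3489 [0.48303602 0.24740468] [0.55142686 0.31470667] 0.04079871999978072
```

View pics/w4.png

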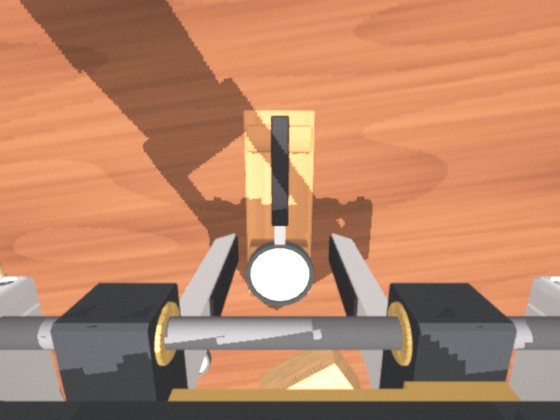

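Wrist view: the lens handle runs from (280,118) to (280,225), the rim is at (280,273), and the handle lines up with the tool axis. The correction is about -3.6 mm in y, then down 118 mm.

```bash
python3 -m creep '[[[1,-3.6,10,0],[0,0,25,0],[0,0,25,0],[0,0,25,0],[0,0,18,0],[0,0,10,0],[0,0,5,0],[0,0,0,0]]]'
python3 -m creep '[[[0,0,0,0],[0,0,0,0],[0,0,0,0],[0,0,0,0],[0,0,0,0]]]' 0
python3 -m creep '[[[0,0,-3,0],[0,0,-10,0],[0,0,-20,0],[0,0,-30,0],[0,0,-30,0],[0,0,-30,0],[0,0,-15,0],[0,0,0,0]]]'
python3 - <<'E'
from h import *
s=snap('wrist','w5');w=cloud(s);o=get_obs();print(o['tool_pos'],o['wrist_torque'])
np.save('pics/w5c.npy',w)
c=np.array([.5175,.281]);z=w[...,2]
g=w[(z>.12)&(z<.2)&(np.hypot(w[...,0]-c[0],w[...,1]-c[1])<.045)&(w[...,0]>.483)]
print(len(g),np.median(g,0),g.min(0),g.max(0))
E
```

```text
time: 14.18
tool_pos: [0.4478, 0.2909, 0.0213]
ee_rot: [3.141, 0.001, 3.002]
wrist_force: [0.3, -0.2, 0.3]
width: 0.0564
time: 14.8
tool_pos: [0.4476, 0.2909, 0.0211]
ee_rot: [3.141, 0.0, 3.002]
wrist_force: [-0.4, 0.1, 1.5]
width: 0.0157
time: 15.8
tool_pos: [0.4481, 0.2911, 0.1603]
ee_rot: [3.14, 0.002, 3.002]
wrist_force: [-0.8, -0.3, -1.2]
width: 0.016
[0.44740016 0.29070118 0.1587654 ] [ 0.06364904 -0.0466866   0.00455189]
2042 [0.52085862 0.28063268 0.17986424] [0.48505108 0.26125118 0.17143886] [0.53763551 0.29708747 0.18164548]
```

```bash
python3 -m creep '[[[-4,-17,0,0],[-8,-38,0,0],[-10,-47,0,0],[-10,-47,0,0],[-10,-47,0,0],[-10,-47,0,0],[-9,-45,0,0],[-7,-35,0,0]]]'
python3 -m creep '[[[-4,-20,3,0],[-2,-9,6,0],[0,0,8,0],[0,0,6,0],[0,0,2,0],[0,0,0,0],[0,0,0,0],[0,0,0,0]]]'
python3 - <<'E'
from h import *
o=get_obs();print(o['tool_pos'],o['qvel'].round(3),o['joint_positions'].round(2))
for n in('wrist','side','scene'):
  s=snap(n,n+'6');w=cloud(s);z=w[...,2]
  g=w[(abs(z-.15)<.025)&(np.hypot(w[...,0]-.5416,w[...,1]+.0777)<.042)&(w[...,0]>.507)]
  if not len(g): continue
  A=np.c_[g[:,:2]-[.5416,-.0777],np.ones(len(g))];print(n,len(g),'plane',np.linalg.lstsq(A,g[:,2],rcond=None)[0].round(4),g.min(0).round(4),g.max(0).round(4))
  p=w[(abs(w[...,0]-.662)<.01)&(abs(w[...,1]+.072)<.012)&(abs(z-.152)<.02)]
  if len(p):print('  pointer',len(p),np.median(p,0))
R=lambda i,sl,sz:cv2.resize(cv2.imread('pics/%s.png'%i)[sl],sz,interpolation=cv2.INTER_CUBIC)
cv2.imwrite('pics/m6.png',np.vstack([np.hstack([R('side6',np.s_[140:260,220:340],(400,400)),R('scene6',np.s_[150:270,210:330],(400,400))])]))
E
```

```text
time: 16.85
tool_pos: [0.4684, -0.0412, 0.1575]
ee_rot: [-3.141, -0.003, 3.0]
wrist_force: [-0.6, -0.1, -0.5]
width: 0.0157
time: 17.85
tool_pos: [0.472, -0.068, 0.1344]
ee_rot: [-3.142, 0.001, 3.002]
wrist_force: [-1.1, -0.4, -0.9]
width: 0.016
[ 0.47203377 -0.06802333  0.13437759] [-0.004  0.002  0.002 -0.003 -0.     0.001] [-0.26 -0.05  1.65  0.    1.54 -1.69]
wrist 2042 plane [ 0.0233 -0.0052  0.1537] [ 0.5088 -0.0978  0.1451] [ 0.5615 -0.062   0.1554]
side 170 plane [ 0.0582 -0.0323  0.1531] [ 0.5085 -0.1142  0.1456] [ 0.5752 -0.0828  0.1605]
  pointer 22 [ 0.66281469 -0.07452409  0.15250522]
scene 636 plane [-0.0069 -0.0238  0.1538] [ 0.5082 -0.1108  0.1424] [ 0.5775 -0.0419  0.1612]
  pointer 34 [ 0.66112211 -0.06952294  0.15192063]
```

View pics/m6.png

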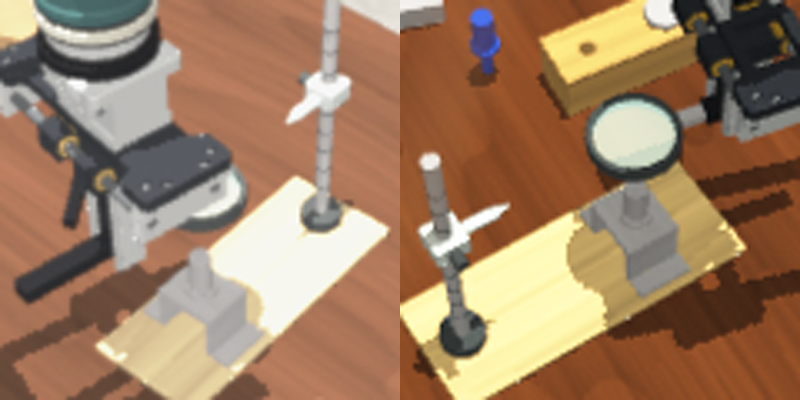

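Left, side view: the lens is held above the bracket, clear of the pin at (200,262) and the pointer at (290,118). Right, scene view: the rim at (634,137) is in line with the pin at (634,200), and the pointer is unmoved. One check of the tilt against the at-rest reading.

Run:
```python
from h import *
def f(n,c,z0):
  w=cloud(load(n));z=w[...,2];c=np.array(c)
  g=w[(abs(z-z0)<.006)&(np.hypot(w[...,0]-c[0],w[...,1]-c[1])<.024)]
  A=np.c_[g[:,:2]-c,np.ones(len(g))];print(n,len(g),np.linalg.lstsq(A,g[:,2],rcond=None)[0].round(4))
f('w4',(.5174,.281),.041);f('c3',(.5185,.283),.041);f('wrist6',(.5418,-.0778),.1535);f('scene6',(.5435,-.0765),.1535)
o=get_obs();print(o['time'],o['tool_pos'],o['ee_rot'],o['wrist_force'],o['qvel'].round(3))
```

```text
w4 1663 [-0.0021  0.0005  0.0405]
c3 385 [-0.0041  0.0022  0.0402]
wrist6 2015 [-0.0062 -0.0012  0.1538]
scene6 286 [ 0.0032 -0.0108  0.1532]
18.0 [ 0.47189385 -0.06814011  0.13417192] [-3.14152346e+00  4.21159306e-04  3.00199484e+00] [-0.57293791  0.05367548 -1.191697  ] [-0.    -0.001  0.002  0.001 -0.004  0.   ]
```

```bash
python3 -m creep '[[[0,0,0.5,0],[0,0,0,0],[0,0,0,0],[0,0,0,0]]]'; python3 -c "
from bench import ticket
print(ticket.close_job())"
```

```text
time: 18.5
tool_pos: [0.4718, -0.0682, 0.1335]
ee_rot: [-3.142, 0.0, 3.002]
wrist_force: [0.4, -0.4, -0.4]
width: 0.0155
the job is handed in; nothing more can be done
None
```

The silver pin is in the bracket's eye and released, and the job was handed in at 18.5 s with the lens held above the pin; no verdict was reported.

**Pin:** its collar rests on the bracket. Its top measured 86 mm above the bench, as expected when fully fitted, and its axis is at about (541.6, -77.7) mm.

**Lens position:** I gripped the lens by its handle near the balance point. It is centred over the pin to about 1 mm, and the glass was level to within about 0.6°. The arm was still and the wrist force was near zero.

**Lens height:** the lens centre is at about 150.5 mm. My pointer height readings disagreed slightly: two-view triangulation gave 149.5 mm, and the depth readings, which see its upper side, gave about 152 mm. I set the lens between them.

**Other checks:** the last pictures showed the pointer where it was before and the lens clear of everything. I did not measure the other objects again afterwards, but no move showed an unexpected force.

I viewed 10 pictures, which is the full budget.

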